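# Probe a block's well and lock the gauge

## Robot

A 6-joint arm with a two-finger parallel gripper is mounted at the origin on a cart in front of the work surface, level with it; the furniture and walls round the work are solid. World frame = base frame: x ahead of the robot, y to its left, z up, the work surface at z = 0. Lengths are in m, angles in degrees, forces in N, time in s.
With the tool pointing down it reaches from about 0.4 to 0.825 m from the base axis. Payload 7 kg.
Tool frame: the origin (TCP) lies at the very end of the fingers, on their centre line; the grasp point (between the pads) lies hold_point_z behind it (hold_point_z is the distance from the TCP to the grasp point, in m); z points along the fingers, y is the line along which they close (so a half turn about z gives the same grasp; the last joint's range is limited). The gripper opens to 88 mm and grips with 3 to 60 N. Pads are 19 mm wide; open, the fingers measure 130 mm over their backs; the gripper's body (78 mm by 193 mm) begins 47 mm behind the grasp point.
Start: joints at [91.45, 20.546, 0.682, 0, -70.136, -16.507], TCP at [0.175, 0.652, 0.227] pointing down, gripper open.
Joint ranges: [-176.03, 176.03], [-82.01, 121.73], [-58.28, 71.71], [-173.87, 95.51], [-174.79, -0.11], [-173.66, 173.66]. Speed limits (degrees/s): [136.94, 136.94, 172.46, 180, 180, 180].

## Interface

Orientations are given as [roll, pitch, yaw] about the fixed x, y, z axes, in that order (R = Rz(yaw) Ry(pitch) Rx(roll)).
In Python, from plant import get_obs, snapshot, close_job, hold_point_z gives the robot as it stands.
- The arm moves only by the tool play_rows, never from a script. Its argument "commands" is a list that holds one entry, the list of rows, each a list of 7 numbers: the shift along the tool's x, y, z in cm, then the turn, a rotation vector about the tool's x, y, z in degrees, then the opening, from 0 (shut) to 1 (fully open). In form: [[[x, y, z, ax, ay, az, fingers], ...]]. A call has 1 to 20 rows; each row is the pose to reach, as a shift and turn from the pose commanded when the call began, along the tool's axes at that moment; what a row does not reach only later rows make up. A row lasts 1/12 s, in which the tool goes at most 41.7 mm and 7.16 degrees, less where a joint would pass 70% of its speed; a pose out of reach is approached as far as the arm can. A call with a gripper value outside its range is refused whole. The fingers move at their own pace and stop on an object; the grip force is fixed at half the most. Time passes only in rows, so rows that repeat a pose let the fingers close. It gives the time, the measured TCP pose, the force, the opening and the grip force at its end, in the units of the state.
- get_obs(): the state, without advancing time (a new reading comes with each control period).
- snapshot(name): name is "scene" or "side" or "wrist"; returns a dict with "frame" (384x512x3 uint8, red, green, blue), "camera_matrix" (3x3 intrinsics, pixels), "origin" and "attitude" of the camera in the world. Camera axes: x right, y down, z forward; pixel columns grow to the right and rows downward; lengths in m; the calibration is good to about 2 mm. A picture is of the moment at which its call begins. There is no depth.
- close_job(): hands the job in; it is judged then, once.
The state is a dict: "clock": time; "joint_pos": joint angles; "qvel": joint speeds; "tau": joint torques, N m; "tool_pos": TCP position; "orientation": TCP orientation; "force": force on the tool from outside, world axes, zero at the start; "moment": the same for the moment, N m; "opening": finger opening in m; "gripper_force": force on a finger pad.
Only numpy, scipy, OpenCV 4.12 (cv2) and the standard library are available. Lean on these libraries where they do the work, as an engineer would, in place of code of your own. Each camera call takes 0.05 s, during which the arm holds its last target. There are 200 camera calls.

## Task

Check the depth of the well in the metal block: take the depth gauge's probe by its black knob and lower it gently until the foot rests on the bottom of the well, and leave it there. Only then swing the lock lever all the way round to its back stop so that the probe is locked at that height. Do not push the specimen cup or the timer about.

Things in the scene. Friction and masses are not known exactly. Their poses are not given: they have to be found in the camera images.
- gauge: bench depth gauge, a heavy fixed stand: grey base plate 200 x 130 mm, column (30 mm thick) 105 mm behind the probe, arm and guide head (top 150 mm above the worktop). Origin on the worktop under the probe's vertical axis; its x points from the probe to the column (away from the robot), y to the lever's side, z up. Column and its clamp, the tallest fixed parts, reach 160 mm.
- probe_grip (a point): centre of the round black knob (26 mm diameter, 34 mm tall, upright) on top of the probe rod; always 175 mm above the foot. The knob may be pinched from above in any direction. Under the knob the 10 mm rod is bare down to the guide head.
- probe_foot (a point): centre of the underside of the probe's foot (a 16 mm disc at the lower end of the 10 mm rod). It starts above the block and goes straight down into the well.
- probe (a joint): how far the probe has been lowered from its top stop, m: 0 = top stop, 0.08 = lower stop (never reached before the bottom of a well). Friction of about 2.5 N holds the probe (0.12 kg) wherever it is left; it then takes about 1.5 N to push it down and 4 N to lift it.
- block: fixed aluminium heating block, 90 x 90 x 70 mm, on the base plate under the probe, with a 50 mm round well in its middle (and four 12 mm holes at its corners). Origin at the centre of its underside, 16 mm above the worktop.
- well_bottom: the flat disc that is the bottom of the well, centred under the probe; origin at the centre of its upper face. It lies 28 to 56 mm above the worktop and differs from start to start.
- lever_handle (a point): the lock lever's upright black round handle, 16 mm diameter, on the end of the lever 95 mm from the pivot; the handle runs from 151 to 197 mm above the worktop, this point at 181 mm on its axis.
- lever_pivot (a point): the lever's vertical pivot axis, 22 mm to the gauge's +y side of the probe's axis, 151 mm above the worktop.
- lever (a joint): angle of the lock lever, rad: 0 = open (the handle points 43 degrees forward of the gauge's +y, towards the robot), grows clockwise seen from above as the handle swings to the back, 1.2 = the back stop, locked (26 degrees behind the gauge's +y). The handle needs about 1.3 N, a little more over the last 0.35 rad, where an eccentric jams the rod; it stays where it is left.
- cup: loose white specimen cup with lid, 55 mm wide, 59 mm tall, standing on the gauge's -y side; origin at the centre of its underside.
- timer: loose flat white lab timer, 64 x 66 x 18 mm, lying on the gauge's +y side; origin at the centre of its underside.

How it is judged:
By the outcome, as a careful person would: the job done as asked, in the order asked, and still so for the second after the job is handed in, with the robot touching nothing.
It also fails if it takes over 48 s, if anything falls off the work surface, if the arm or the gripper's body presses on something with over 40 N, if the wrist force passes 120 N, or if a joint passes its speed limit or range.

## Working session

There is one attempt and no reset: what is moved stays moved. The work goes in short steps, Python scripts to look and compute and a tool call to move; the robot and the scene stay as the last step left them, time stands still between calls to the robot, and variables do not carry over. Pictures are saved under pics/ and viewed, at most 10 in all, crops included, and the job is handed in when it is done.

Besides the shell and the picture viewer there is one more tool, called after ">>>" as a command line: name --argument value ..., lists and objects as JSON in quotes. play_rows: Moves the arm, as the interface text tells. Its arguments: {"type":"object","properties":{"commands":{"type":"array","items":{"type":"array","items":{"type":"array","items":{"type":"number"}}}}},"required":["commands"]}

```bash
mkdir -p pics; ls; python3 - <<'E'
from plant import *
import cv2,numpy as np,pickle
o=get_obs();print(o,hold_point_z)
d={}
for n in("scene","side"):
    s=snapshot(n);d[n]=s;print(n,s["camera_matrix"],s["origin"],s["attitude"]);cv2.imwrite(f"pics/{n}1.png",s["frame"][...,::-1])
pickle.dump(d,open("d1.pkl","wb"))
E
```

```text
pics
{'clock': 0.0, 'joint_pos': array([ 9.14483459e+01,  2.05898652e+01,  6.33347411e-01, -2.16690045e-02,
       -7.01349216e+01, -1.65075872e+01]), 'qvel': array([ 0.1148946 ,  0.07134623,  0.02107017,  0.06495678,  0.0102765 ,
       -0.00975301]), 'tau': array([-1.32245674e-03, -5.82712162e+01,  2.93047374e+01,  6.99739158e+00,
        7.02534409e-03, -1.61906514e-04]), 'tool_pos': array([0.17525843, 0.65133983, 0.22563229]), 'orientation': array([ 1.79906541e+02, -6.45386308e-03, -1.50666156e+01]), 'force': array([-0.240313  , -1.12024341, -0.90874852]), 'moment': array([ 0.01039776,  0.06243465, -0.01617827]), 'gripper_force': 0.0, 'opening': 0.08789948368910323} 0.0188
scene [[452.57154607   0.         259.57608259]
 [  0.         452.57154607 190.88742656]
 [  0.           0.           1.        ]] [-0.20414876 -0.500838    0.69906291] [-117.93849614   -0.3709314   -46.53891356]
side [[466.02244906   0.         251.38418736]
 [  0.         466.02244906 191.96169734]
 [  0.           0.           1.        ]] [ 0.57424997 -0.3790276   1.14331142] [-149.93809296   -0.43356379   10.44436161]
```

View pics/scene1.png

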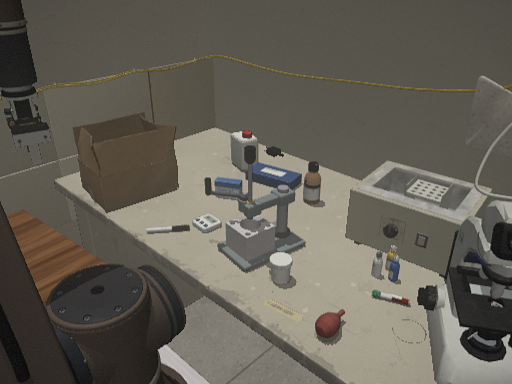

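View pics/side1.png

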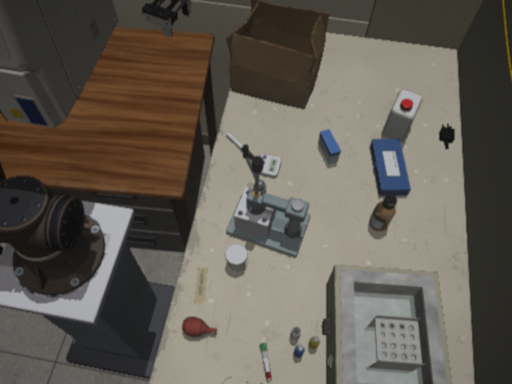

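The scene view shows the knob near (250,155), the lever handle near (208,186), the cup at (281,267) and the timer at (207,223). The side view shows the knob near (257,163) and the handle near (248,152). I'll enlarge both to measure more precisely.

```bash
cat > h.py <<'E'
import numpy as np,cv2
from scipy.spatial.transform import Rotation as R
def ray(s,u,v):
    d=R.from_euler("xyz",s["attitude"],degrees=True).as_matrix()@np.linalg.inv(s["camera_matrix"])@[u,v,1]
    return np.array(s["origin"]),d/np.linalg.norm(d)
def plane(s,p,z):
    o,d=ray(s,*p);return o+d*(z-o[2])/d[2]
def tri(rs):
    A=0;b=0
    for o,d in rs:
        M=np.eye(3)-np.outer(d,d);A=A+M;b=b+M@o
    x=np.linalg.solve(A,b);return x,[np.linalg.norm((np.eye(3)-np.outer(d,d))@(x-o)) for o,d in rs]
def proj(s,P):
    c=R.from_euler("xyz",s["attitude"],degrees=True).as_matrix().T@(np.array(P)-s["origin"]);k=s["camera_matrix"]@c;return k[:2]/k[2]
E
python3 - <<'E'
import pickle,cv2,numpy as np
d=pickle.load(open("d1.pkl","rb"))
a=d["scene"]["frame"][135:285,190:310,::-1];b=d["side"]["frame"][135:285,205:325,::-1]
f=lambda i:cv2.resize(i,None,fx=3.3,fy=3.3*600/495/1.2121*1,interpolation=cv2.INTER_CUBIC)
im=np.hstack([cv2.resize(x,(396,495),interpolation=cv2.INTER_CUBIC) for x in(a,b)])
im=cv2.convertScaleAbs(im,alpha=1.4,beta=10)
cv2.imwrite("pics/crop.png",im)
E
```

```text
(no output)
```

View pics/crop.png

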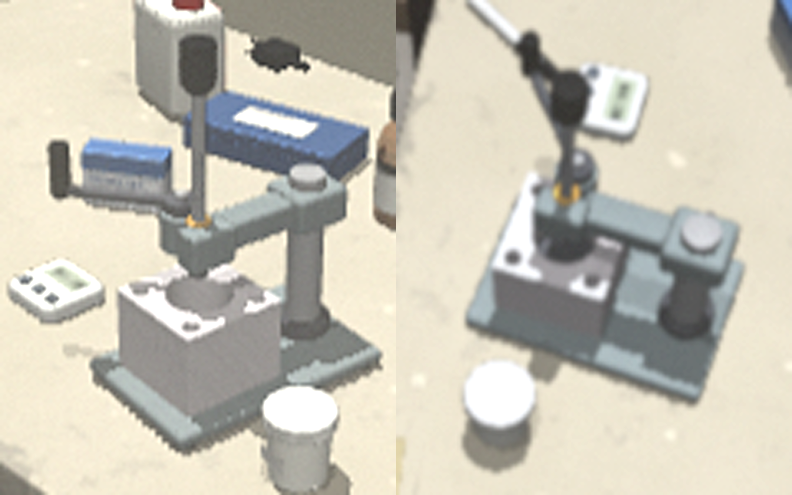

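```bash
python3 - <<'E'
import pickle
from h import *
d=pickle.load(open("d1.pkl","rb"));S,T=d["scene"],d["side"]
sc=lambda u,v:(190+u/3.3-.35,135+v/3.3-.35)
sd=lambda u,v:(205+(u-396)/3.3-.35,135+v/3.3-.35)
k=tri([ray(S,*sc(198,66)),ray(T,*sd(569,97))]);print("knob",k)
print("handle",tri([ray(S,*sc(60,169)),ray(T,*sd(530,52))]))
A=[plane(S,sc(*p),.016)[:2] for p in[(92,362),(187,440),(380,348)]]
B=[plane(T,sd(*p),.016)[:2] for p in[(467,318),(697,393)]]
print("base scene",A,np.linalg.norm(A[0]-A[1]),np.linalg.norm(A[2]-A[1]),"side",B,np.linalg.norm(B[1]-B[0]))
for x,y in((A[2],A[1]),(B[1],B[0])):
  e=x-y;print("yaw",np.degrees(np.arctan2(e[1],e[0])))
# block top: corners
C=[plane(S,sc(*p),.086)[:2] for p in[(118,291),(192,340),(282,305)]]
print("block",C,np.linalg.norm(C[0]-C[1]),np.linalg.norm(C[2]-C[1]),(C[0]+C[2])/2, np.degrees(np.arctan2(*(C[2]-C[1])[::-1])))
print("clamp top",plane(S,sc(309,177),.16),plane(T,sd(700,232),.16))
print("cup",plane(S,sc(300,403),.059),plane(T,sd(500,394),.059));print("timer",plane(S,sc(56,285),.018),plane(T,sd(612,98),.018))
E
```

```text
knob (array([0.48984586, 0.18640903, 0.2778723 ]), [np.float64(0.0011436696095117058), np.float64(0.0011436696095117995)])
handle (array([0.44316721, 0.28842462, 0.17603454]), [np.float64(0.0008897394179512491), np.float64(0.0008897394179509623)])
base scene [array([0.43871432, 0.25475883]), array([0.42013987, 0.12922031]), array([0.61405561, 0.10170153])] 0.12690520353215118 0.19585860841501096 side [array([0.42011658, 0.13349708]), array([0.61151661, 0.10328266])] 0.19377018107172952
yaw -8.076969412781894
yaw -8.970687792846185
block [array([0.45081377, 0.23439677]), array([0.44252728, 0.1456709 ]), array([0.52395169, 0.129921  ])] 0.08911198197468348 0.08293367284775088 [0.48738273 0.18215889] -10.947507280339028
clamp top [0.58891104 0.16189627 0.16      ] [0.59202574 0.16682004 0.16      ]
cup [0.46751805 0.06146893 0.059     ] [0.46367577 0.05659469 0.059     ]
timer [0.49289528 0.36157387 0.018     ] [0.50100019 0.36379563 0.018     ]
```

The measurements agree: the knob is at about (0.489, 0.186, 0.278), the lever handle is within 4 mm of the pose I predicted from the gauge frame, and the gauge yaw is about -9.5°. Next I'll move to hover above the knob.

>>> play_rows --commands '[[[0,0,-4,0,0,0,1],[0,0,-8,0,0,0,1],[0,0,-12.5,0,0,0,1],[3,2.6,-12.5,0,0,0,1],[6,5.2,-12.5,0,0,0,1],[9,7.8,-12.5,0,0,0,1],[12,10.4,-12.5,0,0,0,1],[15,13,-12.5,0,0,0,1],[18,15.6,-12.5,0,0,0,1],[21,18.2,-12.5,0,0,0,1],[24,20.8,-12.5,0,0,0,1],[27,23.4,-12.5,0,0,0,1],[30,26,-12.5,0,0,0,1],[33,28.6,-12.5,0,0,0,1],[36,31.2,-12.5,0,0,0,1],[38.5,33.5,-12.5,0,0,0,1],[40.5,35.3,-12.5,0,0,0,1],[42.5,36.9,-12.5,0,0,0,1],[42.5,36.9,-12.5,0,0,0,1],[42.5,36.9,-12.5,0,0,0,1]]]'

```text
clock: 1.77
tool_pos: [0.4902, 0.1839, 0.3511]
orientation: [180.0, 0.0, -15.2]
force: [-0.3, 0.2, 0.6]
opening: 0.0879
gripper_force: 0.0
```

```bash
python3 - <<'E'
from plant import *
import cv2,numpy as np,pickle
from h import *
o=get_obs();print(o["clock"],o["tool_pos"],o["orientation"],o["joint_pos"])
s=snapshot("wrist");pickle.dump(s,open("w1.pkl","wb"));cv2.imwrite("pics/w1.png",s["frame"][...,::-1])
print(s["origin"],s["attitude"],s["camera_matrix"][0,0])
for n,p in dict(knobtop=(.489,.186,.295),handle=(.442,.287,.197),clamp=(.5905,.1645,.16)).items(): print(n,proj(s,p))
E
```

```text
1.7667 [0.49023815 0.1838795  0.35105933] [ 1.79960332e+02  4.16669199e-02 -1.52151048e+01] [ 4.20383416e+01  2.80136256e+00 -5.95001972e+00 -1.37456463e-02
 -8.13045200e+01  3.27486528e+01]
[0.56565009 0.1626739  0.5084957 ] [ 1.63197248e+02 -2.41057358e-02 -1.05258616e+02] 317.7410288493353
knobtop [255.89477012 214.21195606]
handle [177.97694159 244.86677512]
clamp [251.06231645  73.52571762]
```

View pics/w1.png

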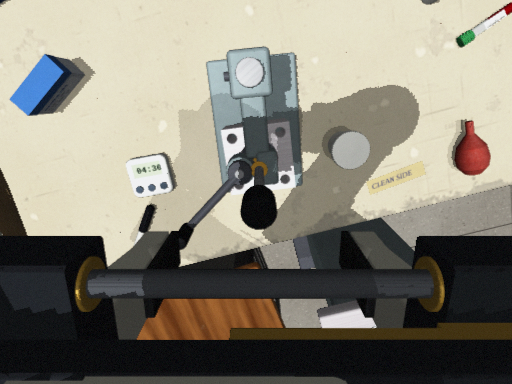

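The wrist view shows the knob blob centred at about (259,210), the clamp top at (250,72) and the handle at about (180,236). All are within about 3 px of my predictions, apart from the partly hidden handle. I'll refine the positions with masks.

```bash
python3 - <<'E'
import pickle
from h import *
s=pickle.load(open("w1.pkl","rb"));g=s["frame"].max(2)
m=(g<45).astype(np.uint8);m[232:]=0
n,l,st,c=cv2.connectedComponentsWithStats(m)
for i in range(1,n):
    if st[i,4]>60: print(st[i],c[i])
    if st[i,4]>500:
        x,y,w,h,_=st[i]
        print([(r,*np.where(l[r]==i)[0][[0,-1]]) for r in range(y,y+h,4)])
for p in[(258.5,210),(258.5,212)]: print(plane(s,p,.295))
print("clamp",plane(s,(250,72.5),.16))
E
```

```text
[236 160  16  25 176] [244.72727273 171.02840909]
[  0 170  25  62 760] [  8.44078947 209.13157895]
[(170, np.int64(0), np.int64(0)), (174, np.int64(0), np.int64(2)), (178, np.int64(0), np.int64(3)), (182, np.int64(0), np.int64(5)), (186, np.int64(0), np.int64(7)), (190, np.int64(0), np.int64(9)), (194, np.int64(0), np.int64(10)), (198, np.int64(0), np.int64(12)), (202, np.int64(0), np.int64(13)), (206, np.int64(0), np.int64(15)), (210, np.int64(0), np.int64(16)), (214, np.int64(0), np.int64(18)), (218, np.int64(0), np.int64(19)), (222, np.int64(1), np.int64(21)), (226, np.int64(3), np.int64(22)), (230, np.int64(3), np.int64(24))]
[ 241  184   36   45 1247] [258.27826784 207.02325581]
[(184, np.int64(257), np.int64(258)), (188, np.int64(250), np.int64(267)), (192, np.int64(246), np.int64(271)), (196, np.int64(244), np.int64(273)), (200, np.int64(243), np.int64(274)), (204, np.int64(242), np.int64(274)), (208, np.int64(241), np.int64(275)), (212, np.int64(241), np.int64(276)), (216, np.int64(242), np.int64(275)), (220, np.int64(243), np.int64(273)), (224, np.int64(247), np.int64(270)), (228, np.int64(255), np.int64(264))]
[139 205  16  27 227] [146.47577093 218.22026432]
[172 223  24   9 115] [186.07826087 227.66956522]
[0.49159666 0.18335556 0.295     ]
[0.49013354 0.1837558  0.295     ]
clamp [0.59173905 0.16528594 0.16      ]
```

The knob is directly under the tool. I'll descend and grip.

>>> play_rows --commands '[[[0,0,2,0,0,0,1],[0,0,4,0,0,0,1],[0,0,6,0,0,0,1],[0,0,7.5,0,0,0,1],[0,0,8.5,0,0,0,1],[0,0,9.2,0,0,0,1],[0,0,9.2,0,0,0,1],[0,0,9.2,0,0,0,0.6],[0,0,9.2,0,0,0,0.4],[0,0,9.2,0,0,0,0.35],[0,0,9.2,0,0,0,0.32],[0,0,9.2,0,0,0,0.3],[0,0,9.2,0,0,0,0.28],[0,0,9.2,0,0,0,0.25],[0,0,9.2,0,0,0,0.2],[0,0,9.2,0,0,0,0.1],[0,0,9.2,0,0,0,0],[0,0,9.2,0,0,0,0],[0,0,9.2,0,0,0,0]]]'

```text
clock: 3.4
tool_pos: [0.4898, 0.1847, 0.2595]
orientation: [180.0, 0.0, -15.1]
force: [-0.7, -2.4, -0.2]
opening: 0.0252
gripper_force: 30.0
```

>>> play_rows --commands '[[[0,0,0.3,0,0,0,0],[0,0,0.6,0,0,0,0],[0,0,0.9,0,0,0,0],[0,0,1.2,0,0,0,0],[0,0,1.5,0,0,0,0],[0,0,1.8,0,0,0,0],[0,0,2.1,0,0,0,0],[0,0,2.4,0,0,0,0],[0,0,2.7,0,0,0,0],[0,0,3.0,0,0,0,0],[0,0,3.3,0,0,0,0],[0,0,3.6,0,0,0,0],[0,0,3.9,0,0,0,0]]]'

```text
clock: 4.48
tool_pos: [0.4898, 0.1848, 0.2202]
orientation: [180.0, 0.0, -15.1]
force: [-1.3, -5.9, 1.5]
opening: 0.0251
gripper_force: 30.0
```

>>> play_rows --commands '[[[0,0.05,0.1,0,0,0,0],[0,0.05,0.2,0,0,0,0],[0,0.05,0.3,0,0,0,0],[0,0.05,0.4,0,0,0,0],[0,0.05,0.5,0,0,0,0],[0,0.05,0.6,0,0,0,0]]]'

```text
clock: 4.98
tool_pos: [0.4898, 0.1847, 0.2146]
orientation: [-180.0, -0.0, -15.1]
force: [-0.7, -1.4, 1.9]
opening: 0.0254
gripper_force: 30.0
```

>>> play_rows --commands '[[[0,0,0.1,0,0,0,0],[0,0,0.2,0,0,0,0],[0,0,0.3,0,0,0,0],[0,0,0.4,0,0,0,0]]]'

```text
clock: 5.32
tool_pos: [0.4898, 0.1847, 0.2105]
orientation: [-180.0, -0.0, -15.1]
force: [-0.6, -1.5, 1.2]
opening: 0.0251
gripper_force: 30.0
```

>>> play_rows --commands '[[[0,0,0.1,0,0,0,0],[0,0,0.2,0,0,0,0],[0,0,0.3,0,0,0,0]]]'

```text
clock: 5.57
tool_pos: [0.49, 0.1847, 0.208]
orientation: [-180.0, -0.0, -15.0]
force: [-6.0, -1.8, 12.9]
opening: 0.0255
gripper_force: 30.0
```

>>> play_rows --commands '[[[0,0,0,0,0,0,0],[0,0,0,0,0,0,0]]]'

```text
clock: 5.73
tool_pos: [0.4899, 0.1847, 0.208]
orientation: [-180.0, -0.0, -15.0]
force: [-2.8, -2.2, 4.4]
opening: 0.0252
gripper_force: 30.0
```

```bash
python3 - <<'E'
from plant import *
from h import *
o=get_obs();print(o["tool_pos"],o["force"],o["moment"])
ims=[]
for n,P in(("scene",(.49,.184,.12)),("side",(.49,.184,.14))):
    s=snapshot(n);u,v=proj(s,P).astype(int);print(n,u,v)
    ims.append(cv2.resize(s["frame"][v-50:v+50,u-45:u+45,::-1],(396,440),interpolation=cv2.INTER_CUBIC))
cv2.imwrite("pics/c2.png",cv2.convertScaleAbs(np.hstack(ims),alpha=1.5,beta=10))
E
```

```text
[0.48987958 0.18471681 0.2080322 ] [-2.78598212 -2.18763346  4.44826684] [-0.75065689  0.8195107  -0.00125949]
scene 250 212
side 256 196
```

View pics/c2.png

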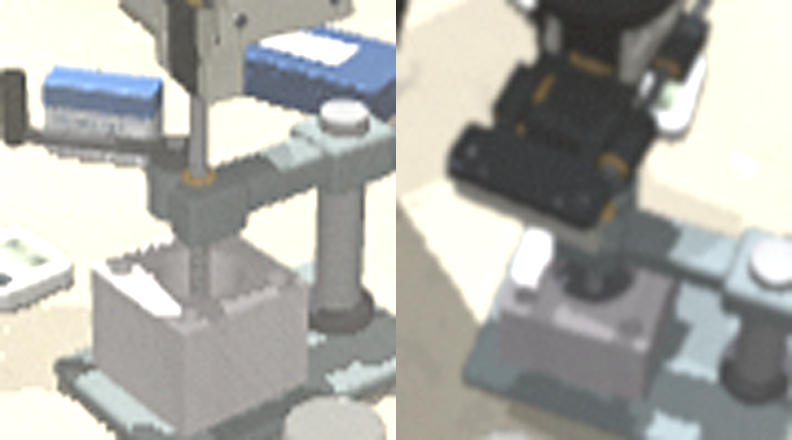

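The picture shows the rod running down into the well at (200,290), with the foot hidden. The force spiked and then relaxed, so I'll press 1 mm further to confirm it's on the bottom.

>>> play_rows --commands '[[[0,0,0.1,0,0,0,0],[0,0,0.1,0,0,0,0],[0,0,0.1,0,0,0,0]]]'

```text
clock: 6.08
tool_pos: [0.49, 0.1847, 0.208]
orientation: [-179.9, -0.1, -15.0]
force: [-5.5, -2.5, 11.4]
opening: 0.0251
gripper_force: 30.0
```

The tool didn't move and the force rose to 11 N, so the foot is on the bottom. I'll ease off, release and rise.

>>> play_rows --commands '[[[0,0,-0.08,0,0,0,0],[0,0,-0.1,0,0,0,0],[0,0,-0.1,0,0,0,0.32],[0,0,-0.1,0,0,0,0.4],[0,0,-0.1,0,0,0,0.5],[0,0,-0.1,0,0,0,0.6],[0,0,-0.1,0,0,0,0.7],[0,0,-0.1,0,0,0,0.7],[0,0,-0.1,0,0,0,0.7],[0,0,-1,0,0,0,0.7],[0,0,-2.5,0,0,0,0.7],[0,0,-4.5,0,0,0,0.7],[0,0,-6.5,0,0,0,0.7],[0,0,-7.5,0,0,0,0.7],[0,0,-7.5,0,0,0,0.7],[0,0,-7.5,0,0,0,0.7]]]'

```text
clock: 7.42
tool_pos: [0.4898, 0.1847, 0.282]
orientation: [-179.9, -0.0, -15.1]
force: [-0.1, 0.4, -1.4]
opening: 0.0613
gripper_force: 0.0
```

```bash
python3 - <<'E'
from plant import *
from h import *
import pickle
o=get_obs();print(o["clock"],o["tool_pos"],o["orientation"],o["force"],o["opening"])
s=snapshot("wrist");pickle.dump(s,open("w2.pkl","wb"));cv2.imwrite("pics/w2.png",s["frame"][...,::-1])
for n,p in dict(knobtop=(.490,.1845,.244),handle=(.442,.287,.197)).items(): print(n,proj(s,p))
m=(s["frame"].max(2)<45).astype(np.uint8)
n,l,st,c=cv2.connectedComponentsWithStats(m)
for i in range(1,n):
    if 150<st[i,4]<5000: print(st[i],c[i])
Rt=R.from_euler("xyz",o["orientation"],degrees=True).as_matrix()
for H in((.4417,.2857,.30),(.443,.288,.30)): print(Rt.T@(np.array(H)-o["tool_pos"])*100)
E
```

```text
7.4167 [0.48981758 0.18474982 0.28195636] [-1.79929096e+02 -2.57370594e-02 -1.50633598e+01] [-0.14374935  0.35626162 -1.40848342] 0.06130570893260372
knobtop [258.61291408 221.04822168]
handle [159.25274835 279.36420227]
[ 217  174   62   65 1839] [254.43230016 209.66286025]
[-7.26917454 -8.4998603  -1.79711197]
[-7.20341549 -8.75574236 -1.79676578]
```

View pics/w2.png

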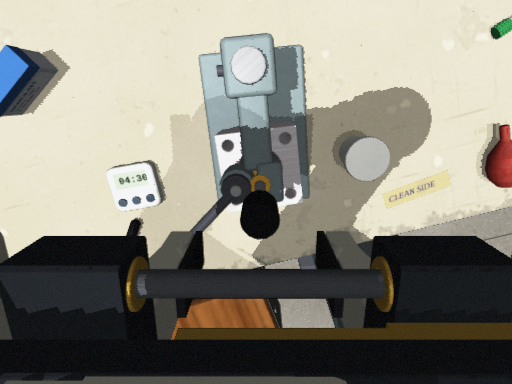

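The wrist view shows the knob staying lowered at about (260,216). The handle is hidden behind the left finger. I'll move above the handle and turn so the fingers straddle it along its path.

>>> play_rows --commands '[[[-1,-1.2,-0.6,0,0,6,0.55],[-2,-2.4,-1.2,0,0,12,0.55],[-3,-3.6,-1.8,0,0,18,0.55],[-4,-4.8,-1.8,0,0,24,0.55],[-5,-6,-1.8,0,0,30,0.55],[-6,-7.2,-1.8,0,0,36,0.55],[-7.2,-8.6,-1.8,0,0,42,0.55],[-7.2,-8.6,-1.8,0,0,42,0.55],[-7.2,-8.6,-1.8,0,0,42,0.55]]]'

```text
clock: 8.22
tool_pos: [0.4419, 0.2866, 0.2983]
orientation: [179.9, -0.0, -56.9]
force: [-0.2, 0.3, 0.1]
opening: 0.0483
gripper_force: 0.0
```

```bash
python3 - <<'E'
from plant import *
from h import *
import pickle
o=get_obs();print(o["clock"],o["tool_pos"],o["orientation"],o["opening"],o["joint_pos"])
s=snapshot("wrist");pickle.dump(s,open("w3.pkl","wb"));cv2.imwrite("pics/w3.png",s["frame"][...,::-1])
for n,p in dict(knobtop=(.490,.1845,.244),handle=(.442,.287,.197)).items(): print(n,proj(s,p))
E
```

```text
8.2167 [0.44193933 0.28659131 0.29834295] [ 1.79881429e+02 -2.96547828e-02 -5.69005865e+01] 0.04829051446678902 [ 5.43053263e+01  4.21857051e+00 -1.10819995e+01 -1.57939529e-02
 -7.48206995e+01 -2.12017918e+01]
knobtop [283.73375662  40.81410052]
handle [258.22844091 194.51217808]
```

View pics/w3.png

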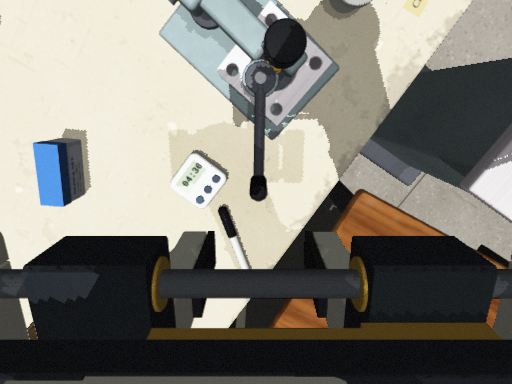

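The handle is centred between the fingers at (258,190) and the lever is aligned with the tool's x axis. I'll descend and narrow the fingers to a loose cage around it.

>>> play_rows --commands '[[[0,0,3,0,0,0,0.55],[0,0,6,0,0,0,0.55],[0,0,9,0,0,0,0.55],[0,0,11,0,0,0,0.55],[0,0,12.5,0,0,0,0.55],[0,0,13,0,0,0,0.55],[0,0,13,0,0,0,0.4],[0,0,13,0,0,0,0.28],[0,0,13,0,0,0,0.28],[0,0,13,0,0,0,0.28]]]'

```text
clock: 9.1
tool_pos: [0.4431, 0.2868, 0.1708]
orientation: [-179.9, 0.0, -57.0]
force: [0.7, 0.6, 1.0]
opening: 0.0277
gripper_force: 0.0
```

>>> play_rows --commands '[[[0.01,-0.5,0,0,0,3,0.28],[0.05,-0.99,0,0,0,6,0.28],[0.12,-1.49,0,0,0,9,0.28],[0.21,-1.98,0,0,0,12,0.28],[0.32,-2.46,0,0,0,15,0.28],[0.46,-2.94,0,0,0,18,0.28],[0.63,-3.4,0,0,0,21,0.28],[0.82,-3.86,0,0,0,24,0.28],[1.04,-4.31,0,0,0,27,0.28],[1.27,-4.75,0,0,0,30,0.28],[1.53,-5.17,0,0,0,33,0.28],[1.81,-5.58,0,0,0,36,0.28],[2.12,-5.98,0,0,0,39,0.28],[2.44,-6.36,0,0,0,42,0.28],[2.78,-6.72,0,0,0,45,0.28],[3.14,-7.06,0,0,0,48,0.28],[3.52,-7.38,0,0,0,51,0.28],[3.92,-7.69,0,0,0,54,0.28],[4.33,-7.97,0,0,0,57,0.28],[4.75,-8.23,0,0,0,60,0.28]]]'

```text
clock: 10.77
tool_pos: [0.5374, 0.2911, 0.1703]
orientation: [180.0, 0.0, -117.2]
force: [-2.4, -0.7, 0.4]
opening: 0.0246
gripper_force: 0.9
```

```bash
python3 - <<'E'
from plant import *
from h import *
o=get_obs();print(o["clock"],o["tool_pos"],o["orientation"],o["force"],o["opening"])
for n in range(0,25,2):
    a=np.radians(123.2-50-n);print(50+n,.4937+.095*np.cos(a),.2062+.095*np.sin(a)) if n%8==0 else 0
s=snapshot("wrist");cv2.imwrite("pics/w4.png",s["frame"][...,::-1])
print(proj(s,(.490,.1845,.244)))
E
```

```text
10.7667 [0.53740573 0.29110287 0.17029771] [ 1.79985174e+02  1.28358739e-02 -1.17190988e+02] [-2.43068511 -0.68402437  0.40007659] 0.024572060674386758
50 0.5211580207097248 0.2971453522655464
58 0.5335479478323869 0.29243886046062634
66 0.5451622799768603 0.28605382733209
74 0.55577495737906 0.27811453028691685
[230.69695069 -83.04009653]
```

View pics/w4.png

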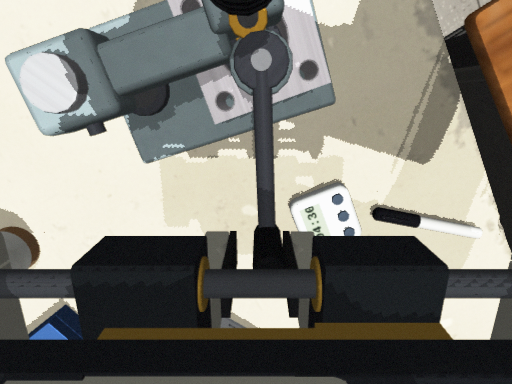

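The lever is following, seen against the trailing finger at about (268,240), and the push force is 2.4 N. I'll continue to the stop.

>>> play_rows --commands '[[[0.01,-0.33,0,0,0,2,0.28],[0.02,-0.66,0,0,0,4,0.28],[0.05,-0.99,0,0,0,6,0.28],[0.09,-1.32,0,0,0,8,0.28],[0.14,-1.65,0,0,0,10,0.28],[0.14,-1.65,0,0,0,10,0.28]]]'

```text
clock: 11.32
tool_pos: [0.5518, 0.2825, 0.1702]
orientation: [-180.0, 0.0, -127.1]
force: [-0.4, 0.7, 0.0]
opening: 0.0241
gripper_force: 0.0
```

>>> play_rows --commands '[[[0,-0.1,0,0,0,0.5,0.28],[0,-0.2,0,0,0,1,0.28],[0,-0.2,0,0,0,1,0.28]]]'

```text
clock: 11.57
tool_pos: [0.5527, 0.2818, 0.17]
orientation: [180.0, 0.0, -128.0]
force: [-4.3, 1.9, 3.1]
opening: 0.0245
gripper_force: 2.1
```

>>> play_rows --commands '[[[0,-0.1,0,0,0,0.5,0.28],[0,-0.2,0,0,0,1,0.28],[0,-0.2,0,0,0,1,0.28]]]'

```text
clock: 11.82
tool_pos: [0.553, 0.2814, 0.1698]
orientation: [179.8, 0.0, -129.0]
force: [-10.9, 6.8, 5.0]
opening: 0.0249
gripper_force: 6.2
```

>>> play_rows --commands '[[[0,-0.1,0,0,0,0,0.28],[0,-0.1,0,0,0,0,0.28],[0,-0.1,0,0,0,0,0.28]]]'

```text
clock: 12.07
tool_pos: [0.5532, 0.2813, 0.1698]
orientation: [179.8, 0.0, -129.0]
force: [-14.6, 8.0, 5.4]
opening: 0.0248
gripper_force: 8.0
```

The tool has stalled at 16 N, and the handle position implied by the tool is within 1 mm of the computed locked position. I'll open, withdraw upwards and check.

>>> play_rows --commands '[[[0,0.1,0,0,0,0,0.35],[0,0.2,0,0,0,0,0.45],[0,0.3,0,0,0,0,0.55],[0,0.4,0,0,0,0,0.6],[0,0.4,0,0,0,0,0.6],[0,0.4,0,0,0,0,0.6],[0,0.4,-2,0,0,0,0.6],[0,0.4,-5,0,0,0,0.6],[0,0.4,-8,0,0,0,0.6],[0,0.4,-11,0,0,0,0.6],[0,0.4,-13.5,0,0,0,0.6],[-2,0.4,-15,0,0,0,0.6],[-4,0.4,-16,0,0,0,0.6],[-4,0.4,-16,0,0,0,0.6],[-4,0.4,-16,0,0,0,0.6]]]'

```text
clock: 13.32
tool_pos: [0.578, 0.3134, 0.3292]
orientation: [180.0, -0.0, -129.1]
force: [-0.2, 0.2, -0.8]
opening: 0.0528
gripper_force: 0.0
```

```bash
python3 - <<'E'
from plant import *
from h import *
o=get_obs();print(o["clock"],o["tool_pos"],o["orientation"],o["force"])
s=snapshot("wrist");t=snapshot("scene")
cv2.imwrite("pics/w5.png",np.hstack([s["frame"][:260,100:420,::-1],cv2.resize(t["frame"][130:290,180:320,::-1],(228,260))]))
for z in(.244,.24,.25):print("knob",z,proj(s,(.490,.1845,z)),proj(t,(.490,.1845,z)))
for a in (0,5,10):
  b=np.radians(54.4+a);print("handle",a,proj(s,(.4937+.095*np.cos(b),.2062+.095*np.sin(b),.197)))
print("cup",proj(t,(.4655,.059,.059)),"timer",proj(t,(.497,.3625,.018)))
E
```

```text
13.3167 [0.57802078 0.31339013 0.32917687] [ 1.79992442e+02 -7.94455646e-03 -1.29057880e+02] [-0.22526648  0.16179998 -0.7653173 ]
knob 0.244 [240.30235324 -23.64704336] [249.92693965 167.71471301]
knob 0.24 [240.63827578 -21.4737253 ] [249.93285019 169.24051249]
knob 0.25 [239.77486912 -27.05970742] [249.91803508 165.41601043]
handle 0 [263.73105295 140.47626694]
handle 5 [272.83424511 139.51335365]
handle 10 [281.85097768 137.75238181]
cup [280.78477434 257.57125116] timer [207.503843   220.35023969]
```

View pics/w5.png

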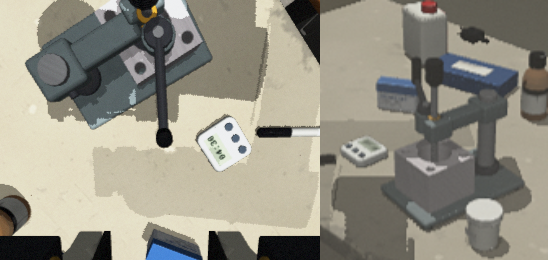

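The lever handle is at (264,138), against (264,140) predicted for the back stop. The knob top is still at its lowered height (scene row about 167), and the cup and timer haven't moved. I'll hand the job in.

```bash
python3 -c "
from plant import *
print(close_job())"
```

```text
the job is handed in; nothing more can be done
None
```

I lowered the probe until its foot rested on the well bottom, about 52 mm above the worktop. I then swung the lock lever to its back stop, didn't touch the cup or timer, and handed the job in at about 13 s; no verdict came back.

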